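# Clip the soap dish onto its post

### The arm

A 6-joint arm with a two-finger parallel gripper is mounted at the origin on the work surface. World frame = base frame: x ahead of the robot, y to its left, z up, the work surface at z = 0. Lengths are in m, angles in rad, forces in N, time in s.
With the tool pointing down it reaches from about 0.25 to 0.725 m from the base axis. Payload 4 kg.
Tool frame: the origin (TCP) lies between the finger pads; the fingertips stand 8 mm ahead of it and the grasp point (between the pads) lies 11 mm behind it; z points along the fingers, y is the direction in which the jaws open and shut (so a half turn about z gives the same grasp; the last joint's range is limited). The gripper opens to 85 mm and grips with 20 to 120 N. Pads are 22 mm wide; open, the fingers measure 114 mm over their backs; the gripper's body (76 mm by 85 mm) begins 54 mm behind the grasp point. The pads swing forward as they close: fully open they stand 13 mm farther back than shut.
Start: joints at [-1.186, 0.241, 0.005, 1.335, 0, 1.571], TCP at [0.188, -0.463, 0.239] pointing down, gripper open.
Joint ranges: [-2.72, 2.72], [-1.05, 1.87], [-1.09, 1.28], [-1.99, 2.15], [-1.42, 1.44], [-3.14, 3.14]. Speed limits (rad/s): [2.79, 2.79, 3.14, 3.14, 3.14, 3.14].

### API

Orientations are given as a unit quaternion [x, y, z, w].
In Python, from workcell import * gives the robot as it stands.
- The arm moves only by the tool send_rows, never from a script. Its argument "increments" is a list that holds one entry, the list of rows, each a list of 6 numbers: the shift along the tool's x, y, z in units of 50 mm (1.0 is 50 mm), then the turn, a rotation vector about the tool's x, y, z in units of 10 degrees (1.0 is 10 degrees). In form: [[[x, y, z, ax, ay, az], ...]]. A call has 1 to 8 rows; each row shifts and turns the commanded pose from where the row before left it, along the tool's axes as they then stand; what a row does not reach is not made up. A row lasts 1/8 s, in which the tool goes at most 62.5 mm and 10.7 degrees, less where a joint would pass 70% of its speed; a pose out of reach is approached as far as the arm can. A call with a number of a shift or a turn outside -1 to 1 is refused whole. A call with a gripper value outside its range is refused whole. "grip" is the closure, from 0 (fully open) to 1 (shut), set as the call begins (left out, the last holds). The fingers move at their own pace and stop on an object; the grip force is fixed at half the most. Time passes only in rows, so rows that do not move let the fingers close. It gives the time, the measured TCP pose, the force and the opening at its end, in the units of the state.
- get_obs(): the state, without advancing time (a new reading comes with each control period).
- camera(name): name is "side" or "top"; returns a dict with "color" (420x560x3 uint8, red, green, blue), "z_map" (420x560 float32, m along the optical axis (not along the pixel's ray), 0 where there is no reading), "intrinsics" (3x3 intrinsics, pixels), "pose" (4x4, takes a point from camera to world coordinates). Camera axes: x right, y down, z forward; pixel columns grow to the right and rows downward; lengths in m; the calibration is good to about 2 mm. A picture is of the moment at which its call begins.
- job_done(): hands the job in, once; it reports no verdict.
The state is a dict: "clock": time; "joint_pos": joint angles; "joint_vel": joint speeds; "tau": joint torques, N m; "eef_pos": TCP position; "tool_rot": TCP orientation; "ft_force": force on the tool from outside, world axes, zero at the start; "ft_torque": the same for the moment, N m; "grip_width": finger opening in m.
Only numpy, scipy, OpenCV 4.12 (cv2) and the standard library are available. Lean on these libraries where they do the work, as an engineer would, in place of code of your own. Each camera call takes 0.05 s, during which the arm holds its last target.

### The job

The soap dish has ridden up its steel post and hides the post's groove. Push the dish carrier straight down until it is fully home, then take the open spring clip and press it sideways into the groove just above the hub until it snaps round the post, pushing no harder than the snap needs. Let go, leave the clip lying flat in the groove and leave the other toiletries where they are.

Things in the scene. Friction and masses are not known exactly. Their poses are not given: they have to be found in the camera images.
- post: Fixed stand of the soap dish. Origin on the ledge under the post's axis; z up, x points from the post along the carrier's arm to the dish; the -x side is free for the clip. Foot radius 42, 12 mm high. Steel post of diameter 28 mm; in a rubber collar it gives sideways about 0.3 mm per newton (20 mm at most) and springs back.
- post_groove (a point): Point on the post's axis, 64.5 mm above the ledge, axes as post. The post has one ring groove, 9 mm high, 20 mm bottom diameter, under a 16 mm long, 28 mm wide head. The post's height differs each time: the true groove centre lies up to 9 mm above or below this point. With the carrier home, the hub's flat top is level with the groove's lower edge, so it can be felt.
- push_spot (a point): Point on the ledge straight below the place to push the carrier down: 52 mm from the post's axis along post x, axes as post. The carrier has a hub (radius 30, 30 mm high, flat top) round the post, a flat arm 28 mm wide, free for 30 to 74 mm from the axis, its top level with the hub's (51 to 93 mm above the ledge), then the lower ceramic dish, 92 x 124 mm.
- carrier (a joint): How far the carrier has been pushed down its post, in m: starts between 0.002 and 0.015, is fully home at 0.026, where a hard stop ends it. It slides with about 4 N of friction and stays where it is left. While it is v short of home the hub's top stands v above the groove's lower edge.
- clip_tab (a point): Open spring clip of plain steel, lying on the ledge: a flat 6 mm thick C with an upright grip tab behind it. This point is the centre of the tab, 19 mm above the clip's flat underside; the tab is 20 mm long (clip x), 12 mm wide (clip y: grip across this) and its top is 36 mm above the underside. z up when flat; x points from the tab to the clip's eye and on out of its open mouth.
- clip_eye (a point): Centre of the clip's eye: 40 mm along clip x from the tab's axis, 3 mm above the underside. Axes as clip_tab. Two sprung jaws, 31 mm wide outside, end 12 mm ahead in round tips with a 13 mm mouth. Pressed sideways they meet the groove bottom with the eye 17 mm short of the post's axis, open under a push rising to about 10 N, snap over, and the back of the eye then stops the clip.
- floss: Bystander: closed plastic floss case, 46 x 50 x 27 mm, round button on its lid. Origin under its centre.
- perfume: Bystander: amber glass perfume bottle with a ball stopper, 50 x 32 x 109 mm. Origin under its centre.
- tweezers: Bystander: steel tweezers lying flat, 98 mm long along x, 16 mm wide, 6 mm high. Origin under the centre.
- tumbler: Bystander: white ceramic tumbler, 72 mm across the rim, 95 mm high. Origin under its centre.
- creamjar: Bystander: squat amber jar with a metal lid, 60 mm across, 50 mm high. Origin under its centre.
- nailbrush: Bystander: wooden nail brush lying bristles down, 85 x 38 x 27 mm. Origin under its centre.
Things that resemble listed ones, but are neither listed nor needed, are in the scene too. What is shaped like the part that bears clip_tab but green or red is not meant.

How it is judged:
On the way:
1. the dish carrier is pushed fully home on its post (value of joint carrier above 0.0235 m), for 0.2 s.
At the end, for the whole second after the job is handed in: The carrier is home (joint over 23.5 mm of 26), and the clip is round the post in its groove: its eye within 3.5 mm of the post's axis, at the groove's height (52 to 76.5 mm above the ledge, where only the groove lets it be on the axis), level within 8 degrees, released and at rest (value of joint carrier above 0.0235 m and horizontal distance between clip_eye and post below 0.0035 m and z of clip_eye in the frame of post between 0.052 and 0.0765 m and angle between clip_eye's own z axis and vertical below 0.14 rad and linear speed of clip below 0.02 m/s); the robot touches nothing.
It fails at once if the clip is forced against the stand with more than 30 N (contact force between clip and post above 30 N).
It fails at once if the gripper pushes on the stand with more than 45 N (contact force between the fingers and post above 45 N).
It fails at once if a bystander is shoved more than 30 mm or knocked over (distance of any of floss, perfume, tweezers, tumbler, creamjar, nailbrush from where it was at the start of the episode above 0.03 m or angle between any of perfume, tumbler's own z axis and vertical above 0.5 rad).
It also fails if it takes over 59 s, if anything falls off the work surface, if the arm or the gripper's body presses on something with over 40 N, if the wrist force passes 120 N, or if a joint passes its speed limit or range.

## Working session

There is one attempt and no reset: what is moved stays moved. The work goes in short steps, Python scripts to look and compute and a tool call to move; the robot and the scene stay as the last step left them, time stands still between calls to the robot, and variables do not carry over. Pictures are saved under pics/ and viewed, and the job is handed in when it is done.

Besides the shell and the picture viewer there is one more tool, called after ">>>" by a JSON object that holds its "api" and its "payload", one argument or row to a line. send_rows: Moves the arm, as the interface text tells. Its arguments: {"type":"object","properties":{"increments":{"type":"array"},"grip":{"type":"number"}},"required":["increments"]}

```bash
mkdir -p pics; ls; cat > h.py <<'E'
from workcell import *
import numpy as np, cv2
def snap(n):
    c=camera(n); np.savez(f'{n}.npz',**{k:np.array(v) for k,v in c.items()}); return c
def load(n): return dict(np.load(f'{n}.npz'))
def world(c,u,v,z=None):
    K=c['intrinsics'];P=c['pose']
    r=np.array([(u-K[0,2])/K[0,0],(v-K[1,2])/K[1,1],1.])
    if z is None:
        d=c['z_map'][int(v),int(u)]; return P[:3,:3]@(r*d)+P[:3,3]
    R=P[:3,:3]@r; return P[:3,3]+R*(z-P[2,3])/R[2]
def cloud(c):
    K=c['intrinsics'];P=c['pose'];h,w=c['z_map'].shape
    u,v=np.meshgrid(np.arange(w),np.arange(h));d=c['z_map']
    p=np.stack([(u-K[0,2])/K[0,0]*d,(v-K[1,2])/K[1,1]*d,d],-1)
    q=p@P[:3,:3].T+P[:3,3]; q[d==0]=np.nan; return q
def save(c,name,box=None,s=1):
    im=c['color']
    if box: im=im[box[1]:box[3],box[0]:box[2]]
    cv2.imwrite(name,cv2.cvtColor(cv2.resize(im,None,fx=s,fy=s,interpolation=cv2.INTER_CUBIC),cv2.COLOR_RGB2BGR))
E
python3 - <<'E'
from h import *
for n in('side','top'):
    c=snap(n);save(c,f'pics/{n}0.png');print(c['intrinsics'],c['pose'])
print(get_obs())
E
```

```text
pics
[[417.12195194   0.         279.48585987]
 [  0.         417.12195194 207.48595968]
 [  0.           0.           1.        ]] [[-0.74649206 -0.40778363  0.52579665 -0.0134547 ]
 [-0.66531872  0.46934359 -0.58057523  0.5776272 ]
 [-0.01003022 -0.78321715 -0.62166735  0.68572595]
 [ 0.          0.          0.          1.        ]]
[[537.57993075   0.         277.42828431]
 [  0.         537.57993075 205.11106421]
 [  0.           0.           1.        ]] [[-0.01333778 -0.98648437  0.16331164  0.30420581]
 [-0.99983875  0.01119366 -0.01404222  0.01350873]
 [ 0.01202437 -0.16347259 -0.98647459  1.44517417]
 [ 0.          0.          0.          1.        ]]
{'clock': 0.1, 'joint_pos': array([-1.18600056e+00,  2.41385297e-01,  3.89720459e-03,  1.33521290e+00,
        5.32382848e-06,  1.57081157e+00]), 'joint_vel': array([-0.00061885, -0.0020363 ,  0.00327309, -0.00317467,  0.0002371 ,
       -0.00105769]), 'tau': array([-3.83665929e-04, -3.73136902e+01,  2.53011256e+01,  1.08010488e-02,
       -4.27274199e-05, -5.08220538e-06]), 'eef_pos': array([ 0.18748462, -0.46293877,  0.23849277]), 'tool_rot': array([ 9.81549563e-01,  1.91205514e-01, -1.79492702e-04, -9.35267892e-04]), 'ft_force': array([-0.22463541,  0.26538112,  0.24610618]), 'ft_torque': array([-0.01802832,  0.01019882,  0.02179343]), 'grip_width': 0.08549998111870898}
```

View pics/side0.png

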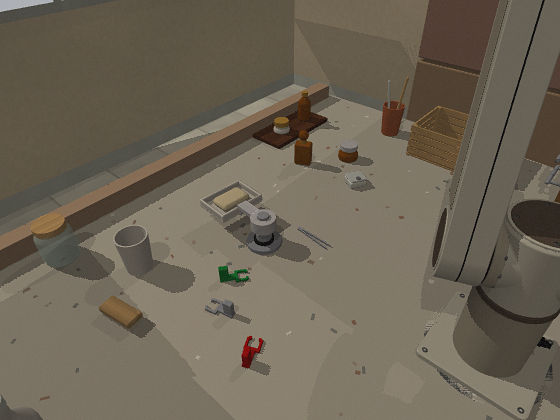

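View pics/top0.png

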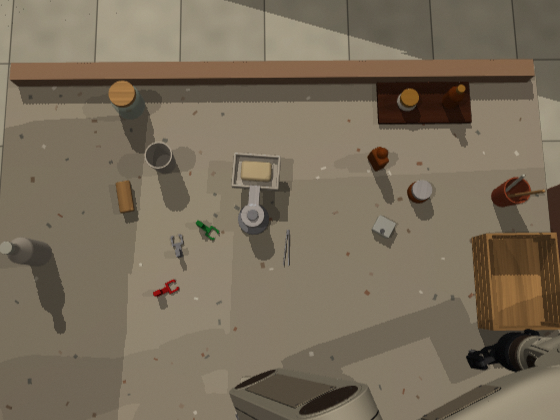

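The clip could be the green piece (side 235,273 / top 207,230), the red one (252,350 / 166,289) or the plain grey steel one (222,307 / 178,246). By the description it is the grey one. I'll check it in a close crop.

```bash
python3 - <<'E'
from h import *
s=load('side');t=load('top')
save(s,'pics/s1.png',(190,180,320,330),5 if 0 else 4)
a=s['color'][280:330,190:260];b=t['color'][225:270,155:205];
save(s,'pics/s2.png',(195,285,250,325),12)
save(t,'pics/t2.png',(155,225,205,265),14)
save(t,'pics/t3.png',(220,140,300,245),5)
E
```

```text
(no output)
```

View pics/s1.png

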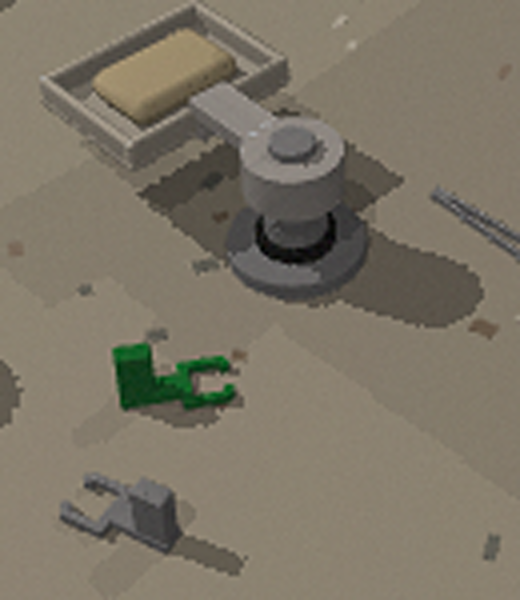

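View pics/s2.png

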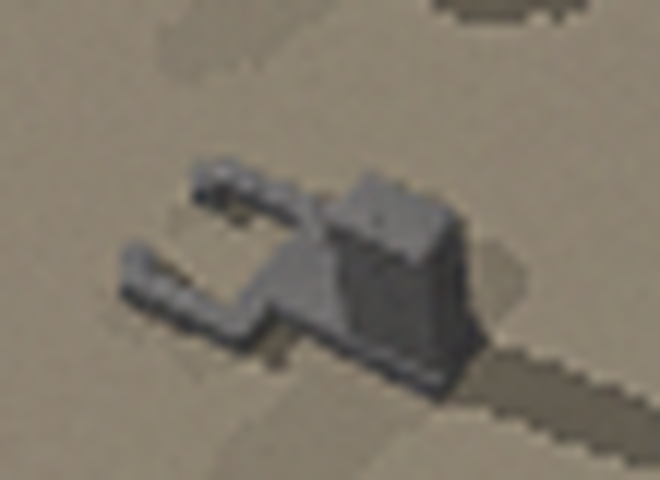

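View pics/t2.png

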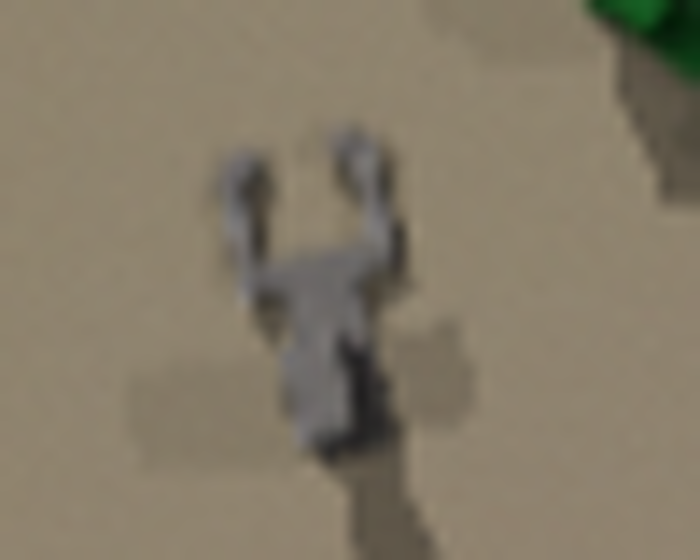

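View pics/t3.png

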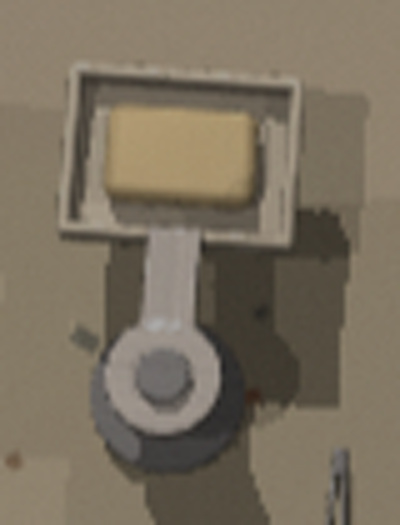

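The grey C clip with its upright tab is confirmed. In the side crop its jaws point left, which is toward +x in the world. The hub and post head are at top (252,215) and side (263,215), and the arm and dish lie up-image from there. Now to measure them.

```bash
python3 - <<'E'
from h import *
s=load('side');t=load('top')
np.set_printoptions(precision=4,suppress=True)
def tri(a,b):
    A=[];B=[]
    for c,(u,v) in((s,a),(t,b)):
        K=c['intrinsics'];P=c['pose'];r=P[:3,:3]@np.array([(u-K[0,2])/K[0,0],(v-K[1,2])/K[1,1],1.]);r/=np.linalg.norm(r)
        M=np.eye(3)-np.outer(r,r);A.append(M);B.append(M@P[:3,3])
    x=np.linalg.solve(sum(A),sum(B)); return x,[np.linalg.norm(M@x-b) for M,b in zip(A,B)]
print('head',tri((190+293/4,180+140/4),(220+162/5,140+375/5)))
print('tabtop',tri((195+393/12,285+215/12),(155+322/14,225+400/14)))
print('tipL',tri((195+215/12,285+175/12),(155+358/14,225+145/14)))
print('tipR',tri((195+135/12,285+260/12),(155+245/14,225+170/14)))
q=cloud(t);qs=cloud(s)
for nm,Q in(('top',q),('side',qs)):
    near=np.hypot(Q[...,0]-0.43,Q[...,1]-0.05)
    # ledge
    z=Q[...,2]
    print(nm,'ledge',np.nanmedian(z[np.abs(z)<.02]))
    for lo,hi in((.045,.13),):
        m=(z>lo)&(z<hi)
        u=np.argwhere(m)
    n={'top':(slice(225,262),slice(160,200)),'side':(slice(290,322),slice(200,242))}[nm]
    X=Q[n].reshape(-1,3); Y=X[(X[:,2]>.028)&(X[:,2]<.05)]
    print('tabtop',len(Y),Y.mean(0),Y.min(0),Y.max(0)); 
    Y=X[(X[:,2]>.0035)&(X[:,2]<.05)]
    print('clip',len(Y),Y.min(0),Y.max(0))
    n={'top':(slice(130,240),slice(225,285)),'side':(slice(170,255),slice(195,290))}[nm]
    X=Q[n].reshape(-1,3);h,e=np.histogram(X[:,2],np.arange(0,.12,.003))
    print([(round(a,3),int(b)) for a,b in zip(e,h)])
E
```

```text
head (array([0.5054, 0.059 , 0.0828]), [np.float64(0.0007310910052093083), np.float64(0.0007310910052093022)])
tabtop (array([0.414, 0.257, 0.032]), [np.float64(0.0021152690655189305), np.float64(0.002115269065518879)])
tipL (array([0.465 , 0.2561, 0.    ]), [np.float64(0.0015954136636142666), np.float64(0.0015954136636143993)])
tipR (array([0.4604, 0.2776, 0.0013]), [np.float64(0.0017618741460564248), np.float64(0.001761874146056422)])
top ledge 7.831905874478018e-05
tabtop 40 [0.4194 0.2523 0.0354] [0.4057 0.2012 0.031 ] [0.4871 0.2636 0.0403]
clip 293 [0.3941 0.2012 0.0035] [0.4912 0.3096 0.0403]
[(np.float64(0.0), 1298), (np.float64(0.003), 555), (np.float64(0.006), 144), (np.float64(0.009), 105), (np.float64(0.012), 112), (np.float64(0.015), 34), (np.float64(0.018), 6), (np.float64(0.021), 1), (np.float64(0.024), 0), (np.float64(0.027), 0), (np.float64(0.03), 0), (np.float64(0.033), 0), (np.float64(0.036), 0), (np.float64(0.039), 0), (np.float64(0.042), 0), (np.float64(0.045), 0), (np.float64(0.048), 4), (np.float64(0.051), 26), (np.float64(0.054), 119), (np.float64(0.057), 259)
[... 905 characters left out ...]
3), 24), (np.float64(0.033), 4), (np.float64(0.036), 0), (np.float64(0.039), 0), (np.float64(0.042), 0), (np.float64(0.045), 1), (np.float64(0.048), 16), (np.float64(0.051), 36), (np.float64(0.054), 115), (np.float64(0.057), 187), (np.float64(0.06), 131), (np.float64(0.063), 143), (np.float64(0.066), 190), (np.float64(0.069), 267), (np.float64(0.072), 300), (np.float64(0.075), 381), (np.float64(0.078), 308), (np.float64(0.081), 35), (np.float64(0.084), 59), (np.float64(0.087), 0), (np.float64(0.09), 0), (np.float64(0.093), 0), (np.float64(0.096), 0), (np.float64(0.099), 0), (np.float64(0.102), 0), (np.float64(0.105), 0), (np.float64(0.108), 0), (np.float64(0.111), 0), (np.float64(0.114), 0)]
```

```bash
cat > ov.py <<'E'
from h import *
def proj(c,p):
    P=c['pose'];K=c['intrinsics'];q=(np.atleast_2d(p)-P[:3,3])@P[:3,:3]; q=q@K.T
    return q[:,:2]/q[:,2:]
def draw(c,polys,box,s,name):
    im=cv2.resize(c['color'][box[1]:box[3],box[0]:box[2]],None,fx=s,fy=s,interpolation=cv2.INTER_CUBIC)
    for p,col in polys:
        uv=((proj(c,p)-[box[0],box[1]]+.5)*s).round().astype(int)
        cv2.polylines(im,[uv.reshape(-1,1,2)],False,col,1)
    cv2.imwrite(name,im[:,:,::-1])
a=np.linspace(0,2*np.pi,73)
def T(x,y,yaw,p):
    p=np.asarray(p,float);c,s=np.cos(yaw),np.sin(yaw)
    return np.c_[x+c*p[:,0]-s*p[:,1],y+s*p[:,0]+c*p[:,1],p[:,2]]
def circ(r,z): return np.c_[r*np.cos(a),r*np.sin(a),0*a+z]
def rect(x0,x1,y0,y1,z): return [[x0,y0,z],[x1,y0,z],[x1,y1,z],[x0,y1,z],[x0,y0,z]]
def post(x,y,yaw,head,hub):
    R=(255,0,0);G=(0,255,0);B=(0,255,255)
    return [(T(x,y,yaw,q),k) for q,k in((circ(42,12)/1000,R),(circ(42,0)/1000,R),(circ(14,head)/1000,G),(circ(30,hub)/1000,B),(circ(30,hub-30)/1000,B),(np.array(rect(30,74,-14,14,hub))/1000,(255,255,0)))]
def clip(x,y,yaw,z0=0): # tab x,y
    R=(255,0,0);G=(0,255,0)
    L=[(rect(-10,10,-6,6,36),G),(rect(-10,10,-6,6,6),G),(rect(40,52,-15.5,15.5,6),R),(circ(1.5,6)+[40,0,0],R)]
    return [(T(x,y,yaw,np.array(q)/1000+[0,0,z0]),k) for q,k in L]
E
cat > fit.py <<'E'
from ov import *
import sys
p=eval(sys.argv[1]);k=eval(sys.argv[2]);n=sys.argv[3]
s=load('side');t=load('top')
draw(s,post(*p),(195,170,295,255),6,f'pics/ps{n}.png')
draw(t,post(*p),(225,145,285,240),6,f'pics/pt{n}.png')
draw(s,clip(*k),(195,285,250,325),12,f'pics/cs{n}.png')
draw(t,clip(*k),(155,225,205,265),14,f'pics/ct{n}.png')
A=[cv2.imread(f'pics/{b}{n}.png') for b in('ps','pt','cs','ct')]
def st(a,b,o):
    h=max(a.shape[0],b.shape[0]);f=lambda i:cv2.copyMakeBorder(i,0,h-i.shape[0],0,0,cv2.BORDER_CONSTANT)
    r=np.hstack([f(a),f(b)]);sc=min(800/r.shape[1],600/r.shape[0],1);cv2.imwrite(o,cv2.resize(r,None,fx=sc,fy=sc,interpolation=cv2.INTER_AREA))
st(A[0],A[1],f'pics/P{n}.png');st(A[2],A[3],f'pics/C{n}.png')
E
python3 fit.py "(.505,.059,0,84,76)" "(.4145,.259,.12)" 1
```

```text
(no output)
```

View pics/P1.png

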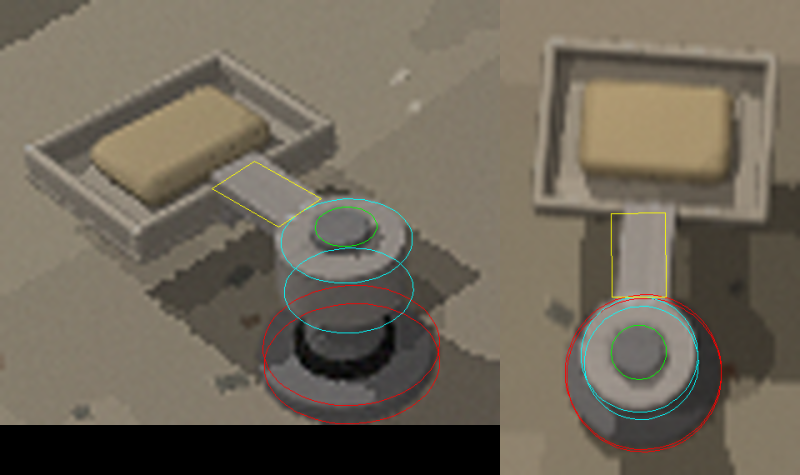

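View pics/C1.png

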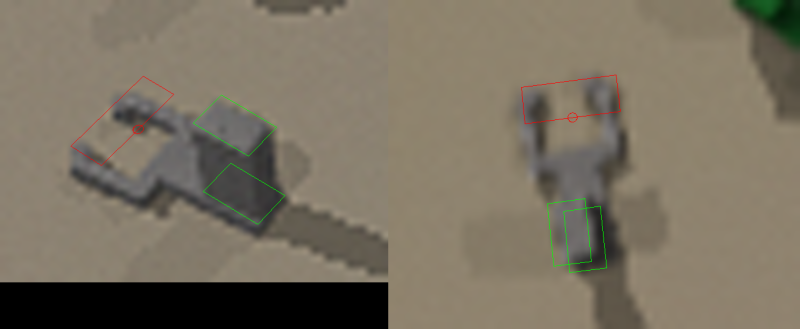

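```bash
python3 - <<'E'
s=open('ov.py').read()
s=s.replace("(rect(40,52,-15.5,15.5,6),R)","(rect(30,52,-6.5,6.5,6),R),([[30,-15.5,6],[42,-15.5,6],[52,-11,6]],R),([[30,15.5,6],[42,15.5,6],[52,11,6]],R)")
open('ov.py','w').write(s)
E
python3 fit.py "(.504,.0585,-.075,84,75)" "(.4145,.2595,.15)" 2
python3 fit.py "(.505,.0595,-.075,84,76)" "(.413,.258,.15)" 3
python3 - <<'E'
import cv2,numpy as np
o=[]
for n in'23':
    o.append(np.hstack([cv2.resize(cv2.imread(f'pics/{k}{n}.png'),(400,300)) for k in('cs','ct')]))
cv2.imwrite('pics/CC.png',np.vstack(o))
E
```

```text
(no output)
```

View pics/P2.png

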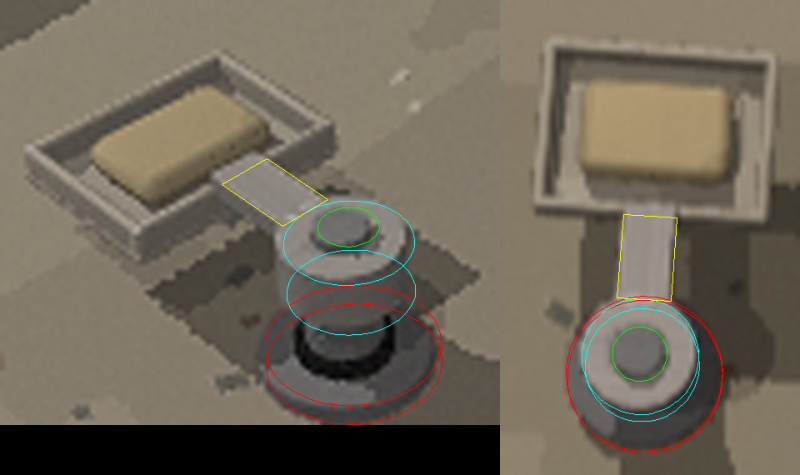

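View pics/CC.png

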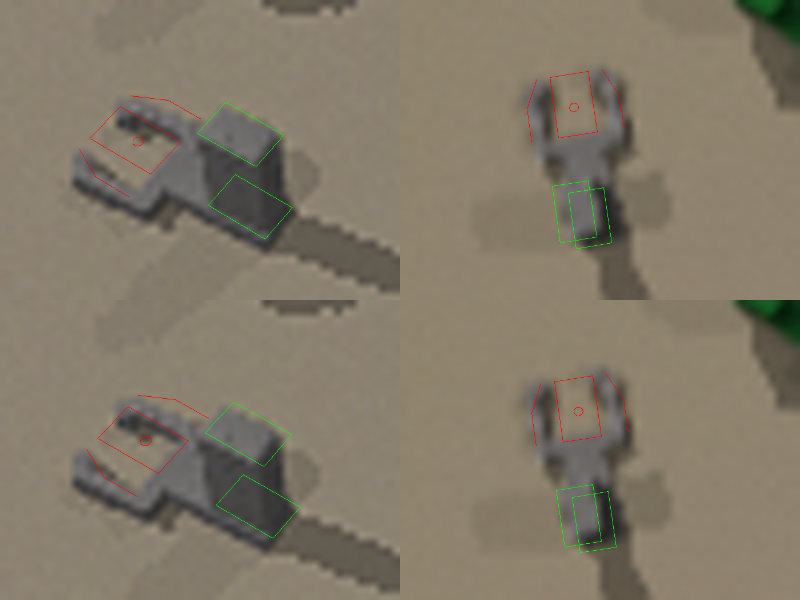

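Post: about (0.506, 0.060), yaw about -0.075, head top 84 mm, hub top 76 mm, so the expected home hub top is about 59 mm (v about 17, in range). Clip tab: about (0.415, 0.260), yaw about 0.14, tab top about 35 mm (text says 36). Next I work out the first move, to above the push spot.

```bash
cat > go.py <<'E'
from h import *
from scipy.spatial.transform import Rotation as R
import sys
# go.py x y z yaw(rad) : remaining delta, tool axes, units (shift then turn)
def delta(x,y,z,yaw):
    o=get_obs();r=R.from_quat(o['tool_rot'])
    tgt=R.from_euler('z',yaw)*R.from_euler('x',np.pi)
    d=r.inv().apply(np.array([x,y,z])-o['eef_pos'])/.05
    w=np.degrees((r.inv()*tgt).as_rotvec())/10
    print('t',round(o['clock'],2),'pos',o['eef_pos'].round(4),'yaw',round(np.arctan2(*r.as_matrix()[[1,0],0]),3),'tilt',np.degrees(np.arccos(-r.as_matrix()[2,2])).round(2),'F',o['ft_force'].round(1),'j',o['joint_pos'].round(2),'g',round(o['grip_width'],4))
    print('shift',d.round(3),'turn',w.round(3))
delta(*map(float,sys.argv[1:5]))
E
python3 go.py .558 .056 .20 -.075
```

```text
t 0.1 pos [ 0.1875 -0.4629  0.2385] yaw 0.385 tilt 0.11 F [-0.2  0.3  0.2] j [-1.19  0.24  0.    1.34  0.    1.57] g 0.0855
shift [10.764 -6.837  0.783] turn [-1.100e-02  2.000e-03  2.634e+00]
```

>>> {"api": "send_rows", "payload": {
  "increments": [
    [[0.7,-0.44,0,0,0,0],[0.7,-0.44,0,0,0,0],[0.7,-0.44,0,0,0,0],[0.7,-0.44,0,0,0,0],[0.7,-0.44,0,0,0,0],[0.7,-0.44,0,0,0,0],[0.7,-0.44,0,0,0,0],[0.7,-0.44,0,0,0,0]]
  ],
  "grip": 1
}}

```text
clock: 1.1
eef_pos: [0.3815, -0.1939, 0.239]
tool_rot: [0.982, 0.191, -0.0, -0.0]
ft_force: [0.3, 0.5, 0.8]
grip_width: 0.0001
```

>>> {"api": "send_rows", "payload": {
  "increments": [
    [[0.7,-0.44,0,0,0,0],[0.7,-0.44,0,0,0,0],[0.7,-0.44,0,0,0,0],[0.7,-0.44,0,0,0,0],[0.7,-0.44,0,0,0,0],[0.7,-0.44,0,0,0,0],[0.6,-0.4,0,0,0,0],[0,0,0,0,0,0]]
  ]
}}

```text
clock: 2.1
eef_pos: [0.5472, 0.0377, 0.2382]
tool_rot: [0.981, 0.193, -0.001, -0.0]
ft_force: [-0.6, -0.1, -0.4]
grip_width: 0.0002
```

```bash
python3 go.py .558 .056 .14 -.075
```

```text
t 2.1 pos [0.5472 0.0377 0.2382] yaw 0.388 tilt 0.08 F [-0.6 -0.1 -0.4] j [0.07 0.34 0.14 1.37 0.   2.82] g 0.0002
shift [ 0.341 -0.255  1.963] turn [-2.000e-03  8.000e-03  2.654e+00]
```

>>> {"api": "send_rows", "payload": {
  "increments": [
    [[0.34,-0.25,0,0,0,0],[0,0,0.2,0,0,-0.91],[0,0,0.2,0,0,-0.91],[0,0,0.2,0,0,-0.91],[0,0,0.2,0,0,-0.91],[0,0,0.2,0,0,-0.91],[0,0,0.2,0,0,-0.91],[0,0,0.2,0,0,-0.9]]
  ]
}}

```text
clock: 3.1
eef_pos: [0.5575, 0.0535, 0.169]
tool_rot: [0.732, 0.681, -0.0, -0.0]
ft_force: [0.0, 0.0, -0.8]
grip_width: 0.0004
```

```bash
python3 go.py .558 .056 .10 1.496; python3 - <<'E'
from h import *
for n in('side','top'):
    c=snap(n);save(c,f'pics/{n}1.png',(195,130,325,255) if n=='side' else (200,120,310,245),4)
E
```

```text
t 3.1 pos [0.5575 0.0535 0.169 ] yaw 1.499 tilt 0.01 F [ 0.   0.  -0.8] j [0.1  0.4  0.04 1.21 0.   1.74] g 0.0004
shift [0.051 0.006 1.38 ] turn [-0.001 -0.001  0.017]
```

View pics/side1.png

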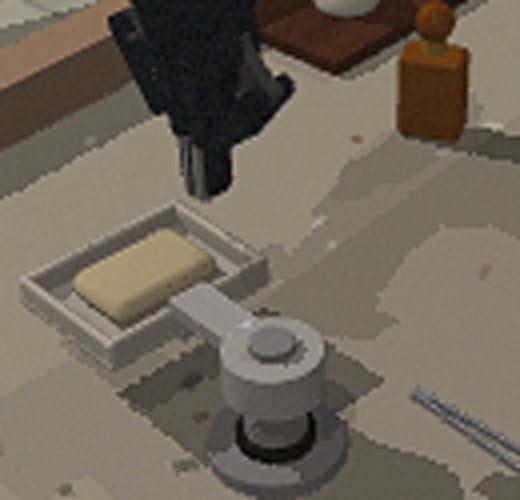

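The fingers hang over the arm, shut, at side crop (208,190). Going down to the arm.

>>> {"api": "send_rows", "payload": {
  "increments": [
    [[0.05,0,0.4,0,0,0],[0,0,0.4,0,0,0],[0,0,0.4,0,0,0],[0,0,0.2,0,0,0],[0,0,0.06,0,0,0],[0,0,0.06,0,0,0],[0,0,0.06,0,0,0]]
  ]
}}

```text
clock: 4.08
eef_pos: [0.5584, 0.0563, 0.0909]
tool_rot: [0.734, 0.68, 0.001, 0.0]
ft_force: [0.7, -0.5, 0.7]
grip_width: 0.0001
```

>>> {"api": "send_rows", "payload": {
  "increments": [
    [[0,0,0.06,0,0,0],[0,0,0.06,0,0,0],[0,0,0.06,0,0,0],[0,0,0.06,0,0,0]]
  ]
}}

```text
clock: 4.58
eef_pos: [0.5583, 0.0563, 0.0786]
tool_rot: [0.733, 0.68, 0.0, 0.0]
ft_force: [-0.2, -0.5, 4.8]
grip_width: -0.0001
```

>>> {"api": "send_rows", "payload": {
  "increments": [
    [[0,0,0.05,0,0,0],[0,0,0.05,0,0,0],[0,0,0.04,0,0,0]]
  ]
}}

```text
clock: 4.95
eef_pos: [0.558, 0.0563, 0.0712]
tool_rot: [0.733, 0.68, 0.0, 0.0]
ft_force: [0.6, 0.4, 4.1]
grip_width: 0.0002
```

>>> {"api": "send_rows", "payload": {
  "increments": [
    [[0,0,0.03,0,0,0]]
  ]
}}

```text
clock: 5.08
eef_pos: [0.558, 0.0562, 0.0697]
tool_rot: [0.733, 0.68, 0.0, 0.0]
ft_force: [0.9, -0.3, 4.8]
grip_width: -0.0002
```

>>> {"api": "send_rows", "payload": {
  "increments": [
    [[0,0,0.03,0,0,0]]
  ]
}}

```text
clock: 5.2
eef_pos: [0.5585, 0.0563, 0.0691]
tool_rot: [0.733, 0.68, 0.001, 0.001]
ft_force: [-0.4, -0.2, 12.5]
grip_width: 0.0002
```

>>> {"api": "send_rows", "payload": {
  "increments": [
    [[0,0,0.03,0,0,0]]
  ]
}}

```text
clock: 5.32
eef_pos: [0.5591, 0.0563, 0.0689]
tool_rot: [0.733, 0.68, 0.001, 0.001]
ft_force: [-3.7, 0.2, 19.5]
grip_width: -0.0001
```

>>> {"api": "send_rows", "payload": {
  "increments": [
    [[0,0,0.03,0,0,0]]
  ]
}}

```text
clock: 5.45
eef_pos: [0.5597, 0.0564, 0.0687]
tool_rot: [0.733, 0.68, 0.002, 0.002]
ft_force: [-4.3, -1.3, 25.7]
grip_width: -0.0003
```

The stop is felt at TCP z about 0.069, so the hub top is about 0.061. I hold there briefly, then lift clear and head for the clip.

>>> {"api": "send_rows", "payload": {
  "increments": [
    [[0,0,0,0,0,0],[0,0,0,0,0,0],[0,0,-0.1,0,0,0],[0,0,-0.4,0,0,0],[0,0,-0.8,0,0,0],[0,0,-0.8,0,0,0],[0,0,0,0,0,0]]
  ]
}}

```text
clock: 6.32
eef_pos: [0.5594, 0.0564, 0.1729]
tool_rot: [0.733, 0.68, 0.002, 0.002]
ft_force: [0.7, 0.7, -0.8]
grip_width: -0.0001
```

```bash
python3 go.py .415 .260 .14 3.2816; python3 - <<'E'
from h import *
for n in('side','top'):
    c=snap(n);save(c,f'pics/{n}2.png',(215,170,295,255) if n=='side' else (215,120,295,245),6 if n=='side' else 4)
E
```

```text
t 6.33 pos [0.5594 0.0564 0.1729] yaw 1.495 tilt 0.29 F [ 0.7  0.7 -0.8] j [ 0.1   0.39  0.05  1.22 -0.    1.75] g -0.0001
shift [ 3.841 -3.193  0.645] turn [  0.025   0.022 -10.237]
```

View pics/side2.png

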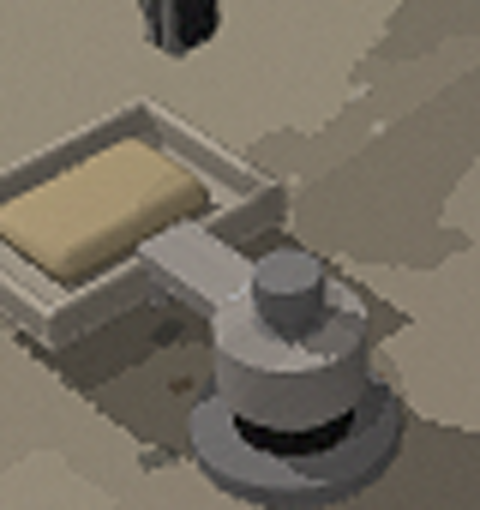

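The carrier now sits low, with the head standing clear above the hub (crop 290,280). Going to above the clip and turning.

>>> {"api": "send_rows", "payload": {
  "increments": [
    [[0.64,-0.53,0,0,0,0],[0.64,-0.53,0,0,0,0],[0.64,-0.53,0,0,0,0],[0.64,-0.53,0,0,0,0],[0.64,-0.53,0,0,0,0],[0.64,-0.53,0,0,0,0],[0,0,0,0.025,0.022,-1],[0,0,0,0,0,-1]]
  ],
  "grip": 0
}}

```text
clock: 7.42
eef_pos: [0.4119, 0.2595, 0.168]
tool_rot: [0.601, 0.799, -0.002, -0.004]
ft_force: [0.6, 0.2, -0.1]
grip_width: 0.0854
```

>>> {"api": "send_rows", "payload": {
  "increments": [
    [[0,0,0,0,0,-1],[0,0,0,0,0,-1],[0,0,0,0,0,-1],[0,0,0,0,0,-1],[0,0,0,0,0,-1],[0,0,0,0,0,-1],[0,0,0,0,0,-1],[0,0,0,0,0,-1]]
  ]
}}

```text
clock: 8.43
eef_pos: [0.4123, 0.2588, 0.1679]
tool_rot: [-0.052, 0.999, 0.001, -0.004]
ft_force: [-0.3, -0.8, 1.1]
grip_width: 0.0853
```

```bash
python3 go.py .415 .260 .14 3.2816; python3 - <<'E'
from h import *
for n in('side','top'):
    c=snap(n);save(c,f'pics/{n}3.png',(170,230,270,330) if n=='side' else (140,190,230,280),6)
E
```

```text
t 8.43 pos [0.4123 0.2588 0.1679] yaw -3.037 tilt 0.51 F [-0.3 -0.8  1.1] j [ 0.56  0.26 -0.16  1.16  0.01  0.45] g 0.0853
shift [-0.06   0.017  0.558] turn [ 0.012 -0.049 -0.204]
```

View pics/side3.png

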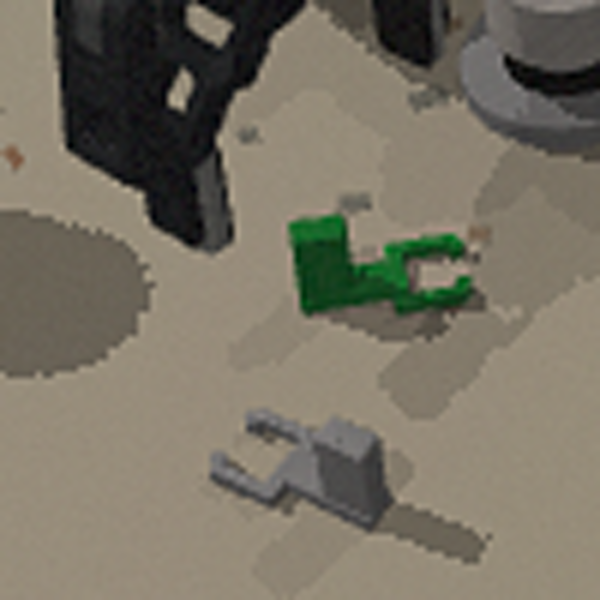

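The tool stands above the clip, and the green decoy is clear of the finger sweep. I half-close first and then descend to z = 0.015, which leaves the tips about 7 mm above the ledge and the pads on the tab.

>>> {"api": "send_rows", "payload": {
  "increments": [
    [[-0.06,0.02,0,0.01,-0.05,-0.2],[0,0,0.5,0,0,0],[0,0,0.5,0,0,0],[0,0,0.5,0,0,0],[0,0,0.4,0,0,0],[0,0,0.3,0,0,0],[0,0,0.2,0,0,0],[0,0,0,0,0,0]]
  ],
  "grip": 0.5
}}

```text
clock: 9.52
eef_pos: [0.4169, 0.2612, 0.0497]
tool_rot: [-0.067, 0.998, 0.001, 0.002]
ft_force: [0.1, -0.4, 0.8]
grip_width: 0.0429
```

```bash
python3 go.py .415 .260 .015 3.2816; python3 - <<'E'
from h import *
for n in('side','top'):
    c=snap(n);save(c,f'pics/{n}4.png',(170,230,270,330) if n=='side' else (140,190,230,280),6)
E
```

```text
t 9.53 pos [0.4169 0.2612 0.0497] yaw -3.008 tilt 0.24 F [ 0.1 -0.4  0.8] j [ 0.56  0.39 -0.32  0.85  0.    0.43] g 0.0429
shift [ 0.043 -0.019  0.694] turn [ 0.011  0.021 -0.039]
```

View pics/side4.png

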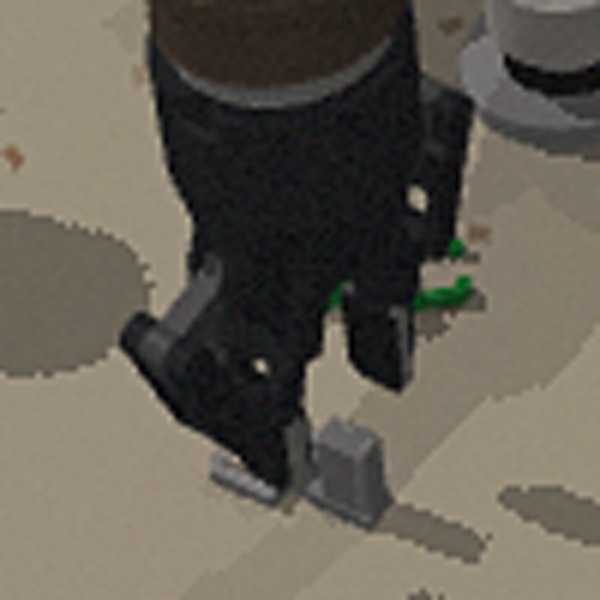

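View pics/top4.png

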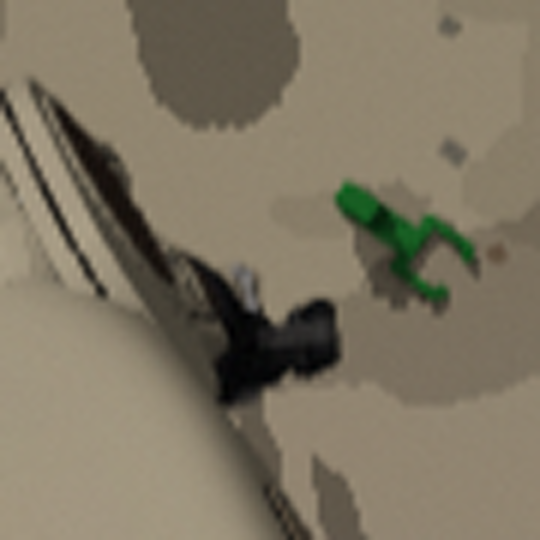

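The fingers straddle the tab: finger tips at crop (280,490) and (400,380), tab at (345,440). Descending and closing.

>>> {"api": "send_rows", "payload": {
  "increments": [
    [[0.02,-0.01,0.25,0.01,0.02,-0.04],[0,0,0.25,0,0,0],[0,0,0.18,0,0,0],[0,0,0,0,0,0]]
  ]
}}

```text
clock: 10.12
eef_pos: [0.4155, 0.2602, 0.0151]
tool_rot: [-0.07, 0.998, -0.0, -0.0]
ft_force: [-0.4, 0.2, 0.5]
grip_width: 0.043
```

```bash
python3 go.py .416 .2605 .015 3.2816
```

```text
t 10.12 pos [0.4155 0.2602 0.0151] yaw -3.001 tilt 0.06 F [-0.4  0.2  0.5] j [ 0.56  0.44 -0.35  0.77  0.    0.42] g 0.043
shift [-0.011  0.004  0.002] turn [-0.002 -0.006  0.002]
```

>>> {"api": "send_rows", "payload": {
  "increments": [
    [[0,0,0,0,0,0],[0,0,0,0,0,0],[0,0,0,0,0,0],[0,0,0,0,0,0],[0,0,0,0,0,0],[0,0,0,0,0,0]]
  ],
  "grip": 1
}}

```text
clock: 10.88
eef_pos: [0.4168, 0.2611, 0.0167]
tool_rot: [-0.07, 0.998, 0.001, 0.001]
ft_force: [-0.3, 0.8, 4.7]
grip_width: 0.0113
```

```bash
python3 go.py .416 .2605 .015 3.2816
```

```text
t 10.88 pos [0.4168 0.2611 0.0167] yaw -3.001 tilt 0.15 F [-0.3  0.8  4.7] j [ 0.56  0.44 -0.35  0.78  0.    0.42] g 0.0113
shift [ 0.017 -0.009  0.035] turn [0.006 0.013 0.002]
```

The grip holds 11.3 mm, close to the 12 mm tab. Lifting.

>>> {"api": "send_rows", "payload": {
  "increments": [
    [[0,0,-0.1,0,0,0],[0,0,-0.4,0,0,0],[0,0,-0.8,0,0,0],[0,0,-0.8,0,0,0],[0,0,0,0,0,0]]
  ]
}}

```text
clock: 11.5
eef_pos: [0.4183, 0.262, 0.1244]
tool_rot: [-0.07, 0.998, 0.002, 0.004]
ft_force: [0.4, 0.6, -0.4]
grip_width: 0.0108
```

```bash
python3 go.py .43 .066 .12 3.0666; python3 - <<'E'
from h import *
for n in('side','top'):
    c=snap(n);save(c,f'pics/{n}5.png',(170,200,270,300) if n=='side' else (140,190,230,280),6)
E
```

```text
t 11.5 pos [0.4183 0.262  0.1244] yaw -3.001 tilt 0.47 F [ 0.4  0.6 -0.4] j [ 0.56  0.3  -0.22  1.04  0.    0.42] g 0.0108
shift [ 0.317 -3.915  0.073] turn [0.024 0.04  1.234]
```

View pics/side5.png

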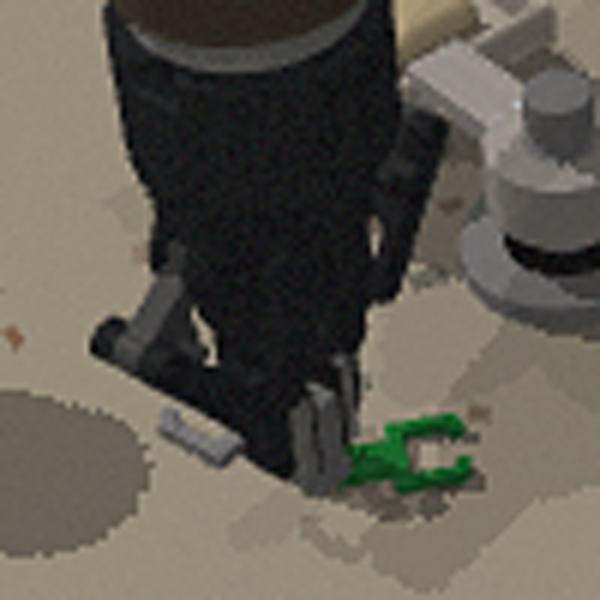

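View pics/top5.png

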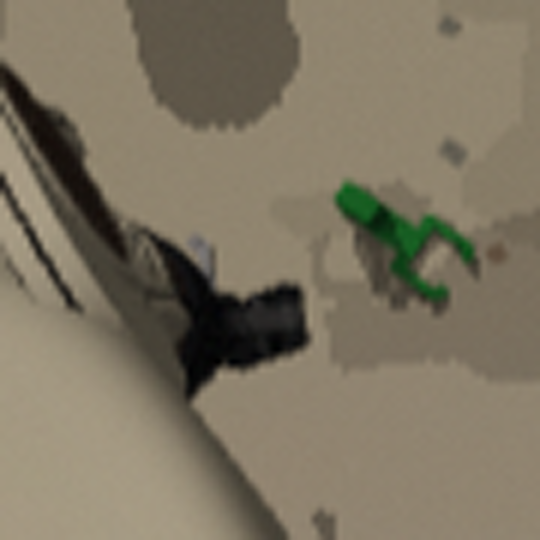

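The clip is held: tab between the pads at (320,440), one jaw showing at (195,440). Moving to the free side of the post at travel height.

>>> {"api": "send_rows", "payload": {
  "increments": [
    [[0,-0.65,0,0.02,0.04,0],[0,-0.65,0,0,0,0],[0,-0.65,0,0,0,0],[0,-0.65,0,0,0,0],[0,-0.65,0,0,0,0],[0,-0.6,0,0,0,0.6],[0,0,0,0,0,0.6],[0,0,0,0,0,0]]
  ]
}}

```text
clock: 12.6
eef_pos: [0.4419, 0.0695, 0.1201]
tool_rot: [0.034, 0.999, -0.002, -0.004]
ft_force: [0.4, 0.4, -0.5]
grip_width: 0.0111
```

```bash
python3 go.py .4212 .0662 .10 3.0666; python3 - <<'E'
from h import *
for n in('side','top'):
    c=snap(n);save(c,f'pics/{n}6.png',(200,150,320,270) if n=='side' else (200,150,300,250),5)
E
```

```text
t 12.6 pos [0.4419 0.0695 0.1201] yaw 3.073 tilt 0.56 F [ 0.4  0.4 -0.5] j [ 0.16  0.24 -0.33  1.01 -0.    0.23] g 0.0111
shift [ 0.404 -0.093  0.406] turn [-0.027 -0.049  0.036]
```

View pics/side6.png

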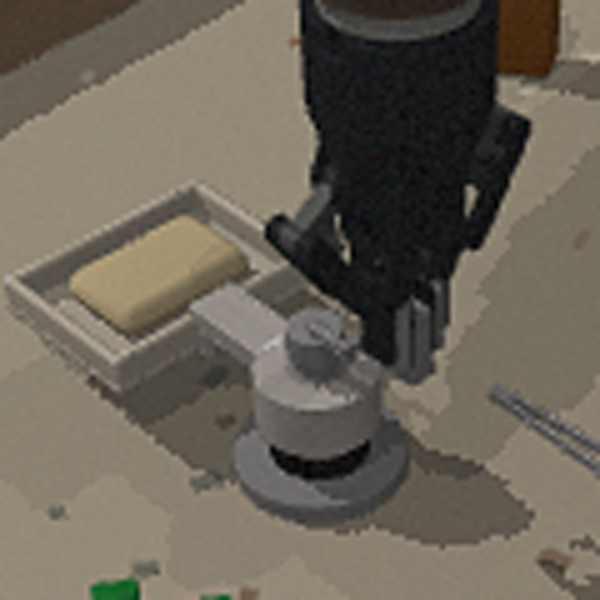

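View pics/top6.png

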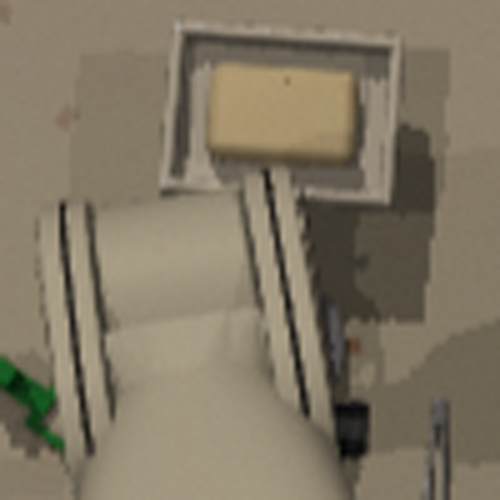

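>>> {"api": "send_rows", "payload": {
  "increments": [
    [[0.4,-0.09,0,-0.03,-0.05,0.04],[0,0,0.3,0,0,0],[0,0,0.35,0,0,0],[0,0,0,0,0,0]]
  ]
}}

```text
clock: 13.2
eef_pos: [0.4214, 0.0672, 0.088]
tool_rot: [0.037, 0.999, 0.0, 0.0]
ft_force: [-0.4, 0.2, -1.2]
grip_width: 0.0109
```

```bash
python3 go.py .4382 .065 .085 3.0666; python3 - <<'E'
from ov import *
o=get_obs();x,y,z=o['eef_pos']
from scipy.spatial.transform import Rotation as R
yaw=np.arctan2(*R.from_quat(o['tool_rot']).as_matrix()[[1,0],0])+np.pi
for n in('side',):
    c=snap(n);draw(c,post(.506,.0598,-.075,86,61)+clip(x,y,yaw,z-.0167),(220,180,310,260),8,f'pics/{n}7.png')
    save(c,f'pics/{n}7r.png',(220,180,310,260),8)
E
```

```text
t 13.2 pos [0.4214 0.0672 0.088 ] yaw 3.068 tilt 0.03 F [-0.4  0.2 -1.2] j [ 0.16  0.23 -0.43  0.9   0.    0.23] g 0.0109
shift [-0.338 -0.02   0.06 ] turn [0.003 0.    0.005]
```

View pics/side7.png

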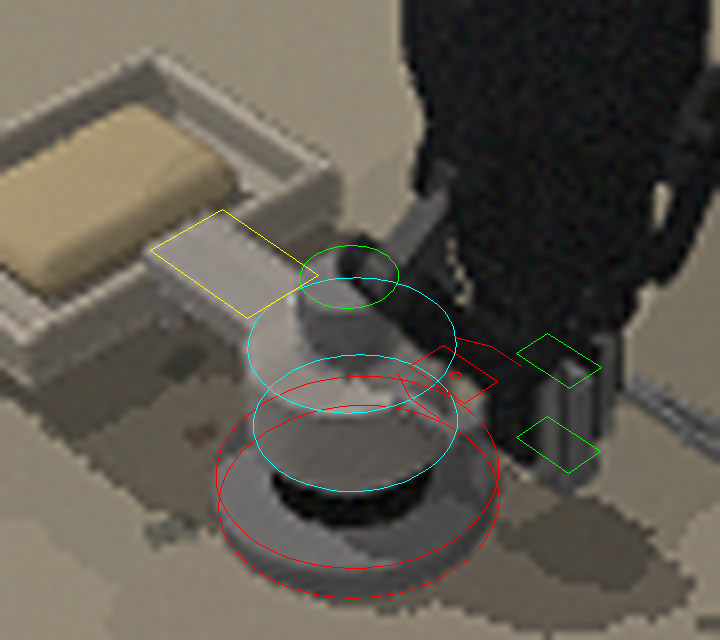

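View pics/side7r.png

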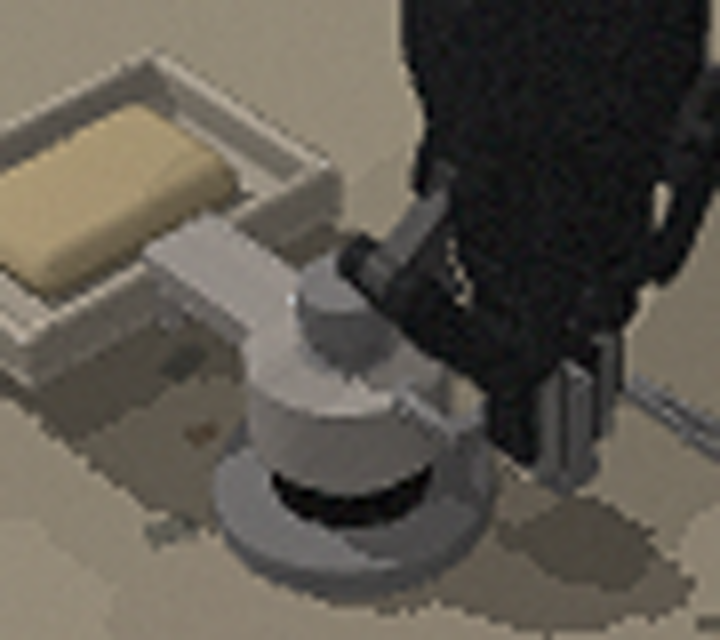

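The held clip's jaw shows at (395,395) to (480,425), in line with the model and clear of the hub. I'll move in over the hub rim, staying short of the post, then lower to feel the hub top.

>>> {"api": "send_rows", "payload": {
  "increments": [
    [[-0.28,-0.02,0,0,0,0],[0,0,0.1,0,0,0],[0,0,0.03,0,0,0],[0,0,0,0,0,0]]
  ]
}}

```text
clock: 13.75
eef_pos: [0.4366, 0.0649, 0.0827]
tool_rot: [0.038, 0.999, 0.001, 0.002]
ft_force: [-0.8, -0.2, -0.4]
grip_width: 0.011
```

>>> {"api": "send_rows", "payload": {
  "increments": [
    [[0,0,0.02,0,0,0]]
  ]
}}

```text
clock: 13.88
eef_pos: [0.4369, 0.065, 0.0819]
tool_rot: [0.038, 0.999, 0.001, 0.002]
ft_force: [-0.5, -0.1, 0.2]
grip_width: 0.0112
```

>>> {"api": "send_rows", "payload": {
  "increments": [
    [[0,0,0.02,0,0,0]]
  ]
}}

```text
clock: 14.0
eef_pos: [0.4369, 0.065, 0.0809]
tool_rot: [0.038, 0.999, 0.001, 0.002]
ft_force: [-0.3, 0.3, -0.6]
grip_width: 0.0112
```

>>> {"api": "send_rows", "payload": {
  "increments": [
    [[0,0,0.02,0,0,0]]
  ]
}}

```text
clock: 14.12
eef_pos: [0.437, 0.065, 0.0799]
tool_rot: [0.038, 0.999, 0.001, 0.002]
ft_force: [-0.1, -0.4, -0.9]
grip_width: 0.0115
```

>>> {"api": "send_rows", "payload": {
  "increments": [
    [[0,0,0.02,0,0,0]]
  ]
}}

```text
clock: 14.25
eef_pos: [0.437, 0.065, 0.0788]
tool_rot: [0.038, 0.999, 0.001, 0.002]
ft_force: [-0.5, -0.7, -1.2]
grip_width: 0.0109
```

>>> {"api": "send_rows", "payload": {
  "increments": [
    [[0,0,0.02,0,0,0]]
  ]
}}

```text
clock: 14.38
eef_pos: [0.437, 0.065, 0.0779]
tool_rot: [0.038, 0.999, 0.001, 0.002]
ft_force: [-0.9, -0.6, 2.1]
grip_width: 0.011
```

>>> {"api": "send_rows", "payload": {
  "increments": [
    [[0,0,0.02,0,0,0]]
  ]
}}

```text
clock: 14.5
eef_pos: [0.4376, 0.0651, 0.0775]
tool_rot: [0.038, 0.999, 0.001, 0.003]
ft_force: [-1.9, 0.5, 7.2]
grip_width: 0.0108
```

Hub felt at TCP z about 0.078, against 0.0777 predicted. Raising to z about 0.0793, mid-slack of the groove.

>>> {"api": "send_rows", "payload": {
  "increments": [
    [[0,0,-0.05,0,0,0],[0,0,0,0,0,0]]
  ]
}}

```text
clock: 14.75
eef_pos: [0.437, 0.065, 0.0795]
tool_rot: [0.038, 0.999, 0.001, 0.002]
ft_force: [0.0, -0.3, -0.4]
grip_width: 0.0109
```

```bash
python3 go.py .4493 .0643 .0793 3.0666;python3 - <<'E'
from ov import *
c=snap('side');save(c,f'pics/side8r.png',(230,190,310,260),8)
E
```

```text
t 14.75 pos [0.437  0.065  0.0795] yaw 3.066 tilt 0.23 F [ 0.  -0.3 -0.4] j [ 0.15  0.27 -0.41  0.89  0.    0.22] g 0.0109
shift [-0.246  0.004  0.004] turn [ 0.008  0.022 -0.006]
```

View pics/side8r.png

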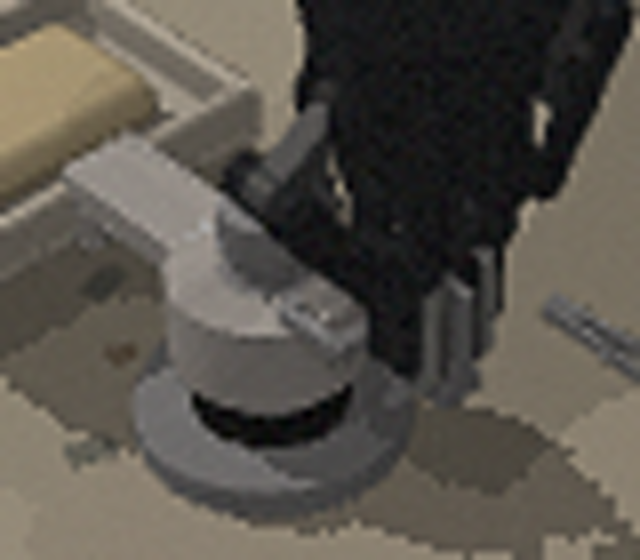

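Jaw tip at (285,305) lies flat over the hub, just short of the post. Advancing in small steps along clip +x (tool -x), watching the force.

>>> {"api": "send_rows", "payload": {
  "increments": [
    [[-0.05,0,0.005,0.01,0.02,0],[-0.05,0,0,0,0,0],[-0.05,0,0,0,0,0],[-0.04,0,0,0,0,0]]
  ]
}}

```text
clock: 15.3
eef_pos: [0.4467, 0.0643, 0.0791]
tool_rot: [0.038, 0.999, -0.0, 0.0]
ft_force: [-0.3, 1.3, -0.1]
grip_width: 0.0109
```

>>> {"api": "send_rows", "payload": {
  "increments": [
    [[-0.03,0,0,0,0,0]]
  ]
}}

```text
clock: 15.42
eef_pos: [0.4481, 0.0641, 0.0791]
tool_rot: [0.038, 0.999, -0.0, 0.0]
ft_force: [-0.1, -0.8, -0.0]
grip_width: 0.011
```

>>> {"api": "send_rows", "payload": {
  "increments": [
    [[-0.03,0,0,0,0,0]]
  ]
}}

```text
clock: 15.55
eef_pos: [0.4495, 0.064, 0.0791]
tool_rot: [0.038, 0.999, -0.0, 0.0]
ft_force: [0.4, -0.1, 0.0]
grip_width: 0.0112
```

>>> {"api": "send_rows", "payload": {
  "increments": [
    [[-0.03,0,0,0,0,0]]
  ]
}}

```text
clock: 15.68
eef_pos: [0.4508, 0.064, 0.0791]
tool_rot: [0.038, 0.999, -0.0, -0.0]
ft_force: [-1.7, -0.3, -0.8]
grip_width: 0.011
```

>>> {"api": "send_rows", "payload": {
  "increments": [
    [[-0.03,0,0,0,0,0]]
  ]
}}

```text
clock: 15.8
eef_pos: [0.4515, 0.0639, 0.0789]
tool_rot: [0.038, 0.999, -0.0, -0.001]
ft_force: [-2.9, 0.5, 0.8]
grip_width: 0.0111
```

>>> {"api": "send_rows", "payload": {
  "increments": [
    [[-0.03,0,0,0,0,0]]
  ]
}}

```text
clock: 15.92
eef_pos: [0.4523, 0.0638, 0.0787]
tool_rot: [0.038, 0.999, -0.0, -0.002]
ft_force: [-4.6, 0.1, -0.0]
grip_width: 0.0109
```

>>> {"api": "send_rows", "payload": {
  "increments": [
    [[-0.03,0,0,0,0,0]]
  ]
}}

```text
clock: 16.05
eef_pos: [0.4531, 0.0637, 0.0784]
tool_rot: [0.038, 0.999, -0.0, -0.002]
ft_force: [-7.2, 1.6, -0.2]
grip_width: 0.011
```

>>> {"api": "send_rows", "payload": {
  "increments": [
    [[-0.03,0,-0.01,0,0,0]]
  ]
}}

```text
clock: 16.18
eef_pos: [0.4536, 0.0635, 0.0786]
tool_rot: [0.038, 0.999, -0.0, -0.003]
ft_force: [-8.7, 0.7, 0.3]
grip_width: 0.011
```

>>> {"api": "send_rows", "payload": {
  "increments": [
    [[-0.03,0,-0.01,0,0,0]]
  ]
}}

```text
clock: 16.3
eef_pos: [0.4542, 0.0634, 0.0787]
tool_rot: [0.038, 0.999, -0.0, -0.004]
ft_force: [-9.2, 1.6, 0.7]
grip_width: 0.011
```

>>> {"api": "send_rows", "payload": {
  "increments": [
    [[-0.03,0,0,0,0,0]]
  ]
}}

```text
clock: 16.42
eef_pos: [0.4549, 0.0633, 0.0786]
tool_rot: [0.038, 0.999, -0.0, -0.005]
ft_force: [-11.5, 2.5, 3.0]
grip_width: 0.0107
```

>>> {"api": "send_rows", "payload": {
  "increments": [
    [[-0.03,0,-0.01,0,0.02,0]]
  ]
}}

```text
clock: 16.55
eef_pos: [0.4557, 0.0632, 0.0789]
tool_rot: [0.038, 0.999, -0.0, -0.008]
ft_force: [-12.1, 1.3, 1.8]
grip_width: 0.0112
```

>>> {"api": "send_rows", "payload": {
  "increments": [
    [[-0.03,0,-0.01,0,0.02,0]]
  ]
}}

```text
clock: 16.68
eef_pos: [0.4568, 0.0631, 0.0792]
tool_rot: [0.038, 0.999, -0.0, -0.01]
ft_force: [-11.2, 1.0, 0.3]
grip_width: 0.0111
```

```bash
python3 go.py .466 .0628 .0793 3.0666;python3 - <<'E'
from ov import *
c=snap('side');save(c,f'pics/side9r.png',(230,190,310,260),8)
E
```

```text
t 16.68 pos [0.4568 0.0631 0.0792] yaw 3.066 tilt 1.11 F [-11.2   1.    0.3] j [ 0.14  0.32 -0.34  0.93  0.    0.21] g 0.0111
shift [-0.184  0.009 -0.005] turn [-0.006 -0.11  -0.002]
```

View pics/side9r.png

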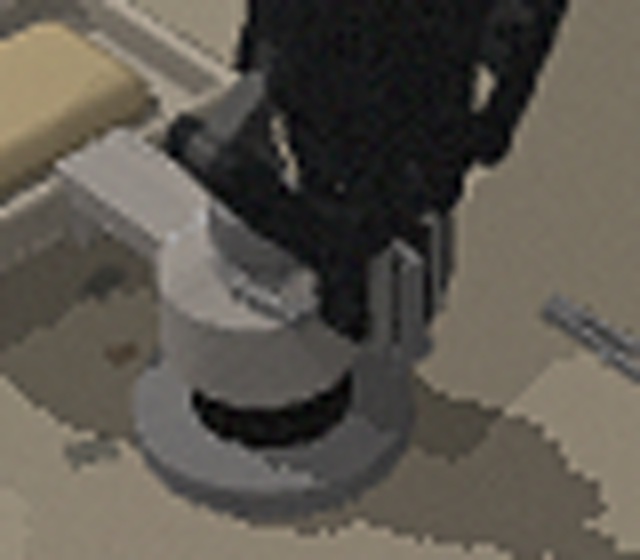

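The jaw is in the groove at (265,300), the force has levelled off near 12 N, and the tool has tipped about 1°. I keep going and trim the tilt back.

>>> {"api": "send_rows", "payload": {
  "increments": [
    [[-0.03,0,0,0,-0.05,0]]
  ]
}}

```text
clock: 16.85
eef_pos: [0.4622, 0.0629, 0.08]
tool_rot: [0.038, 0.999, -0.0, -0.001]
ft_force: [0.1, 0.7, -1.2]
grip_width: 0.011
```

>>> {"api": "send_rows", "payload": {
  "increments": [
    [[-0.03,0,0,0,-0.04,0]]
  ]
}}

```text
clock: 16.98
eef_pos: [0.467, 0.0627, 0.081]
tool_rot: [0.038, 0.999, -0.0, 0.006]
ft_force: [0.0, 0.8, -5.6]
grip_width: 0.0111
```

>>> {"api": "send_rows", "payload": {
  "increments": [
    [[-0.03,0,0,0,0,0]]
  ]
}}

```text
clock: 17.1
eef_pos: [0.4675, 0.0626, 0.081]
tool_rot: [0.038, 0.999, -0.0, 0.004]
ft_force: [-1.2, 0.1, -4.0]
grip_width: 0.0113
```

It snapped: the force fell to about 0 and the TCP jumped to x = 0.467, where the eye should be on the axis (0.466 to 0.467). I ease down off the upward load and level the tool.

>>> {"api": "send_rows", "payload": {
  "increments": [
    [[0,0,0.02,0,0.02,0],[0,0,0.01,0,0.02,0],[0,0,0,0,0,0]]
  ]
}}

```text
clock: 17.48
eef_pos: [0.468, 0.0627, 0.08]
tool_rot: [0.038, 0.999, -0.0, 0.002]
ft_force: [-0.7, -0.9, -0.6]
grip_width: 0.0107
```

```bash
python3 go.py .467 .0628 .0795 3.0666;python3 - <<'E'
from ov import *
c=snap('side');save(c,f'pics/side10r.png',(230,190,310,260),8)
E
```

```text
t 17.48 pos [0.468  0.0627 0.08  ] yaw 3.065 tilt 0.18 F [-0.7 -0.9 -0.6] j [ 0.13  0.32 -0.33  0.91 -0.    0.21] g 0.0107
shift [0.021 0.    0.01 ] turn [-0.002  0.018 -0.006]
```

View pics/side10r.png

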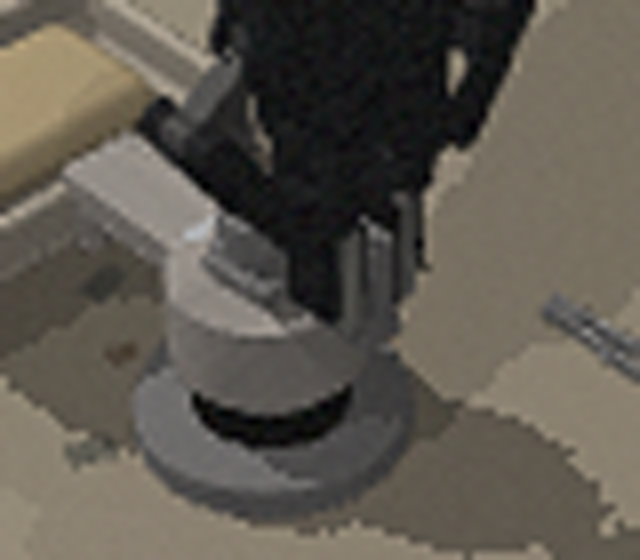

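The jaw now lies round the post under the head (205,255 to 300,315), the post stands back upright, and the force is about 0. Letting go and lifting straight up.

>>> {"api": "send_rows", "payload": {
  "increments": [
    [[0,0,0,0,0,0],[0,0,0,0,0,0],[0,0,0,0,0,0],[0,0,0,0,0,0]]
  ],
  "grip": 0.55
}}

```text
clock: 18.02
eef_pos: [0.4674, 0.0627, 0.0797]
tool_rot: [0.038, 0.999, -0.0, 0.001]
ft_force: [0.9, -0.1, -0.2]
grip_width: 0.0383
```

>>> {"api": "send_rows", "payload": {
  "increments": [
    [[0,0,-0.1,0,0,0],[0,0,-0.2,0,0,0],[0,0,-0.4,0,0,0],[0,0,-0.7,0,0,0],[0,0,-0.7,0,0,0],[0.8,0,-0.4,0,0,0],[0.9,0,0,0,0,0],[0.9,0,0,0,0,0]]
  ]
}}

```text
clock: 19.02
eef_pos: [0.3367, 0.0727, 0.2054]
tool_rot: [0.038, 0.999, 0.0, 0.002]
ft_force: [-0.3, 0.3, 0.3]
grip_width: 0.0386
```

```bash
python3 go.py .36 .07 .2 3.0666; python3 - <<'E'
from ov import *
s=snap('side');t=snap('top')
save(s,f'pics/side11.png',(230,190,310,260),8);save(t,f'pics/top11.png',(220,160,290,245),7)
save(s,'pics/side11f.png')
q=cloud(s)[190:260,230:310].reshape(-1,3);z=q[:,2];print(np.histogram(z,np.arange(.02,.11,.003)))
E
```

```text
t 19.02 pos [0.3367 0.0727 0.2054] yaw 3.065 tilt 0.23 F [-0.3  0.3  0.3] j [ 0.21 -0.05 -0.41  1.21 -0.    0.29] g 0.0386
shift [-0.469 -0.019  0.11 ] turn [ 0.002  0.023 -0.008]
(array([  7,   0,   0,  15,  33,  57,  97,  65,  87, 102, 127, 153, 216,
       220,  46,  55,  19,  17,  25,  21,  28,  71,  19,  10,  16,  24,
         0,   0,   0]), array([0.02 , 0.023, 0.026, 0.029, 0.032, 0.035, 0.038, 0.041, 0.044,
       0.047, 0.05 , 0.053, 0.056, 0.059, 0.062, 0.065, 0.068, 0.071,
       0.074, 0.077, 0.08 , 0.083, 0.086, 0.089, 0.092, 0.095, 0.098,
       0.101, 0.104, 0.107]))
```

View pics/side11.png

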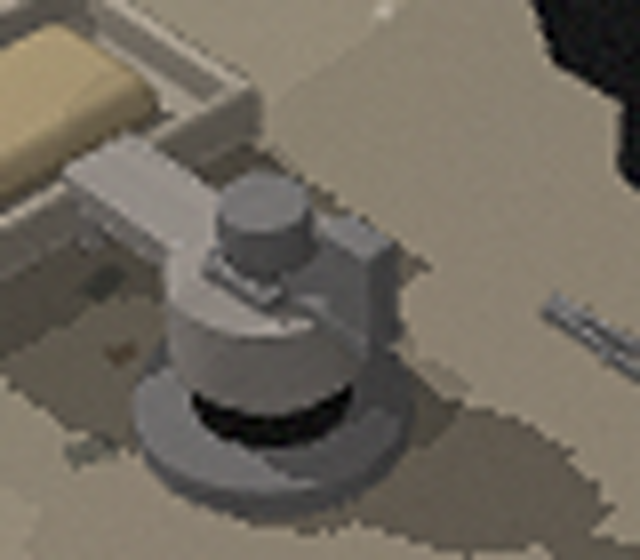

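View pics/top11.png

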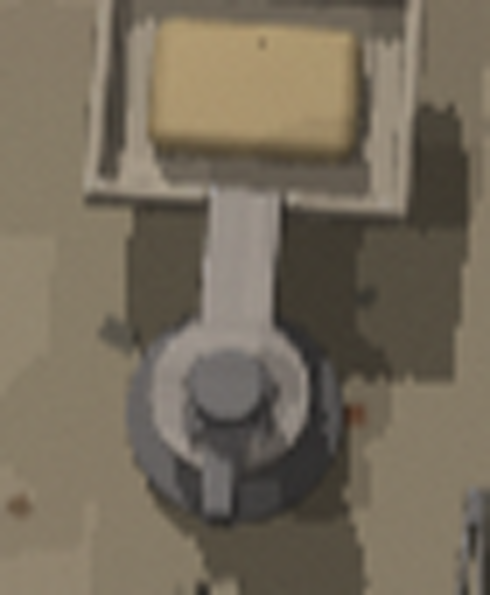

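View pics/side11f.png

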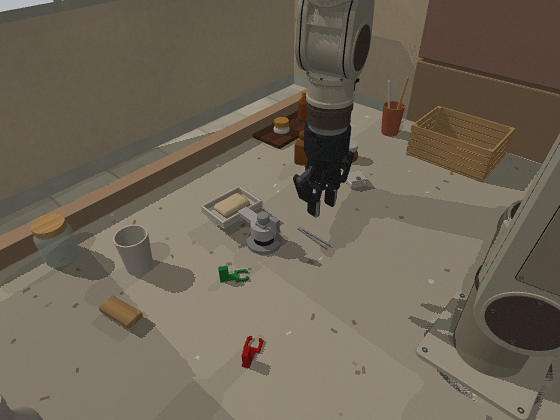

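The clip sits flat round the post, with the tab upright at side crop (370,280) and top crop (218,485), and nothing else has moved. Next, an overlay check of the eye against the post axis.

```bash
python3 - <<'E'
from ov import *
s=load('side');t=load('top')
x,y,w=.506,.0598,-.075
A=(x-.04*np.cos(w),y-.04*np.sin(w),w,.061)
P=post(x,y,w,86,61)[2:]+clip(*A)
draw(s,P,(240,195,300,255),6,'pics/a.png');draw(t,P,(235,190,280,240),8,'pics/b.png')
a=cv2.imread('pics/a.png');b=cv2.imread('pics/b.png');a=cv2.resize(a,(400,400));b=cv2.resize(b,(360,400));cv2.imwrite('pics/ab.png',np.hstack([a,b]))
E
```

```text
(no output)
```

View pics/ab.png

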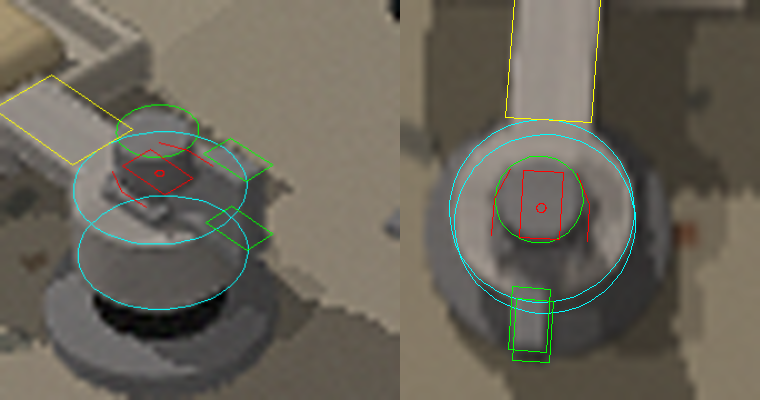

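The head, hub and tab all match a model with the eye on the axis, apart from the same 1–2 px offset the side camera has shown throughout. Handing in.

```bash
python3 -c "
from workcell import *
job_done(); print(get_obs()['clock'])"
```

```text
the job is handed in; nothing more can be done
the job is handed in; nothing more can be done
```

I pushed the carrier down to its hard stop, then gripped the grey steel clip and pressed it into the groove until it snapped round the post. I then let go and backed off, and handed the job in at about 19 s of the 59 s allowed. No verdict is reported.

- **Carrier:** it slid at about 4–5 N and stopped hard with the hub top at about 61 mm. I pushed to about 26 N there, against the 45 N limit.
- **Clip height:** lowering the clip onto the hub gave contact at TCP z 0.078 m, against 0.0777 m predicted. I then raised it about 1.5 mm to enter the groove.
- **Snap:** the push peaked at about 12 N (limit 30 N), then fell to about 0 as the clip jumped home.
- **Final pictures:** the clip lies flat on the hub under the head, and the tab is where an eye on the post's axis would put it. The post is upright again, and the bystanders in view look unmoved; the perfume, cream jar and floss were partly hidden by the gripper in the last side view.
- **Disagreements:** the side camera showed a steady 1–2 px offset from the model. The first camera estimate of the groove's lower edge, 59 mm, was 2 mm below the felt 61 mm, so I used the felt value. While gripping the clip, the fingers bore on the ledge or clip plate with about 5 N.

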